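Pack the gift carton of sweet tins

TASK

Pack the open gift carton: take the four closed sweet tins (large round, small round, square, oblong) off the steel tray and set each one upright, right down in the cardboard insert's well made for its shape and size. Set the tins down rather than dropping them, never tip one over, and leave the honey jar and the nut dish where they stand on the tray.

Things in the scene. Friction and masses are not known exactly. Their poses are not given: they have to be found in the camera images.
- tin_round_large: Loose closed gift tin for sweets, dark purple sides, yellow lid; all four tins share these colours. It starts upright on the steel sheet tray (tray floor 3 mm above the counter, tray rim 12 mm). Origin: centre of its underside, z up. Large round tin: 62 mm diameter, 46 mm high, about 160 g.
- tin_round_small: Loose closed gift tin for sweets, dark purple sides, yellow lid; all four tins share these colours. It starts upright on the steel sheet tray (tray floor 3 mm above the counter, tray rim 12 mm). Origin: centre of its underside, z up. Small round tin: 42 mm diameter, 56 mm high, about 110 g.
- tin_square: Loose closed gift tin for sweets, dark purple sides, yellow lid; all four tins share these colours. It starts upright on the steel sheet tray (tray floor 3 mm above the counter, tray rim 12 mm). Origin: centre of its underside, z up. Square tin: 52 x 52 mm, 50 mm high, about 180 g; x and y run along its sides.
- tin_oblong: Loose closed gift tin for sweets, dark purple sides, yellow lid; all four tins share these colours. It starts upright on the steel sheet tray (tray floor 3 mm above the counter, tray rim 12 mm). Origin: centre of its underside, z up. Oblong tin: 90 mm long (its x axis) by 40 mm wide (its y axis), 46 mm high, about 200 g.
- nest_round_large: Cream cardboard insert, 120 x 120 x 18 mm, one of four filling the fixed gold gift carton (250 x 250 mm, rim 28 mm above the counter). Dark-bottomed well for the large round tin: round, 78 mm diameter, 14 mm deep, in its middle. Origin: centre of the insert's underside, 4 mm above the counter; z up; well floor at z 4 mm, its rim at 18 mm. The larger of the two round wells.
- nest_round_small: Cream cardboard insert, 120 x 120 x 18 mm, one of four filling the fixed gold gift carton (250 x 250 mm, rim 28 mm above the counter). Dark-bottomed well for the small round tin: round, 58 mm diameter, 14 mm deep, in its middle. Origin: centre of the insert's underside, 4 mm above the counter; z up; well floor at z 4 mm, its rim at 18 mm. The smaller of the two round wells.
- nest_square: Cream cardboard insert, 120 x 120 x 18 mm, one of four filling the fixed gold gift carton (250 x 250 mm, rim 28 mm above the counter). Dark-bottomed well for the square tin: square, 68 x 68 mm, sides along the insert's x and y, 14 mm deep, in its middle. Origin: centre of the insert's underside, 4 mm above the counter; z up; well floor at z 4 mm, its rim at 18 mm. 
- nest_oblong: Cream cardboard insert, 120 x 120 x 18 mm, one of four filling the fixed gold gift carton (250 x 250 mm, rim 28 mm above the counter). Dark-bottomed well for the oblong tin: 106 mm along the insert's x axis by 56 mm along its y axis, 14 mm deep, in its middle. Origin: centre of the insert's underside, 4 mm above the counter; z up; well floor at z 4 mm, its rim at 18 mm. 
- honey_jar: Small loose amber glass jar with a steel cap, 48 mm diameter, 62 mm high, standing on the sheet tray among the tins; not part of the job. Origin: centre of its underside.
- nut_dish: Small loose white dish of pistachios, 68 mm across the rim, 38 mm across the foot, 24 mm high, on the sheet tray among the tins; not part of the job. Origin: centre of its underside.
Things that resemble listed ones, but are neither listed nor needed, are in the scene too. Leave any green look-alike of the tin_round_small alone.

How it is judged (in metres and radians):
At the end, for the whole second after the job is handed in: Each of the four tins stands in its own matching well: underside on the well's floor (less than 8 mm above the insert's origin; the floor is at 4 mm), centre within 13 mm of the insert's centre, upright within 0.1 rad, let go and at rest (under 0.02 m/s) (horizontal distance between tin_round_large and nest_round_large below 0.013 m and z of tin_round_large in the frame of nest_round_large below 0.008 m and angle between each of tin_round_large, tin_round_small, tin_square, tin_oblong's own z axis and vertical below 0.1 rad and linear speed of each of tin_round_large, tin_round_small, tin_square, tin_oblong below 0.02 m/s and horizontal distance between tin_round_small and nest_round_small below 0.013 m and z of tin_round_small in the frame of nest_round_small below 0.008 m and horizontal distance between tin_square and nest_square below 0.013 m and z of tin_square in the frame of nest_square below 0.008 m and horizontal distance between tin_oblong and nest_oblong below 0.013 m and z of tin_oblong in the frame of nest_oblong below 0.008 m); the robot touches nothing.
It fails at once if a tin is tipped more than about 35 degrees (0.6 rad) (angle between any of tin_round_large, tin_round_small, tin_square, tin_oblong's own z axis and vertical above 0.6 rad).
It fails at once if a tin is dropped: it moves faster than 0.65 m/s (a fall of about 2 cm) with no finger on it ((linear speed of tin_round_large above 0.65 m/s and contact force between the fingers and tin_round_large below 0.1 N) or (linear speed of tin_round_small above 0.65 m/s and contact force between the fingers and tin_round_small below 0.1 N) or (linear speed of tin_square above 0.65 m/s and contact force between the fingers and tin_square below 0.1 N) or (linear speed of tin_oblong above 0.65 m/s and contact force between the fingers and tin_oblong below 0.1 N)).
It fails at once if the honey jar or the nut dish is moved more than 25 mm, or tipped more than 0.4 rad (distance of any of honey_jar, nut_dish from where it was at the start of the episode above 0.025 m or angle between any of honey_jar, nut_dish's own z axis and vertical above 0.4 rad).
It also fails if it takes over 93 s, if anything falls off the work surface, if the arm or the gripper's body presses on something with over 40 N, if the wrist force passes 120 N, or if a joint passes its speed limit or range.

ROBOT

A 6-joint arm with a two-finger parallel gripper is mounted at the origin on the work surface. World frame = base frame: x ahead of the robot, y to its left, z up, the work surface at z = 0. Lengths are in m, angles in degrees, forces in N, time in s.
With the tool pointing down it reaches from about 0.25 to 0.725 m from the base axis. Payload 9.7 kg.
Tool frame: the origin (TCP) lies midway between the tips of the shut fingers; the grasp point (between the pads) lies 19 mm behind it (bot.pinch_z is the distance from the TCP to the grasp point, in m); z points along the fingers, y is the line along which they close (so a half turn about z gives the same grasp; the last joint's range is limited). The gripper opens to 85 mm and grips with 20 to 120 N. Pads are 22 mm wide; open, the fingers measure 114 mm over their backs; the gripper's body (76 mm by 85 mm) begins 54 mm behind the grasp point. The pads swing forward as they close: fully open they stand 13 mm farther back than shut.
Start: joints at [-73.224, 4.979, 10.078, 95.1, 0, 90], TCP at [0.159, -0.527, 0.231] pointing down, gripper open.
Joint ranges: [-179.16, 179.16], [-48.56, 103.87], [-65.8, 70.77], [-126.05, 130.52], [-82.76, 87.17], [-180, 180]. Speed limits (degrees/s): [127.2, 127.2, 147.25, 180, 180, 180].

INTERFACE

Orientations are given as [roll, pitch, yaw] about the fixed x, y, z axes, in that order (R = Rz(yaw) Ry(pitch) Rx(roll)).
In Python, from workcell import sensors, camera, ticket, bot gives the robot as it stands.
- The arm moves only by the shell command python3 -m handwheel 'ROWS' [FORCE]. ROWS is a JSON object of lists of equal length, an entry for each row: "gripper": the opening, from -1 (shut) to 1 (fully open); "slide": the shift along the tool's x, y, z in mm, a list of three; "yaw": the turn about the tool's z in rad. A call has 1 to 8 rows; each row shifts and turns the commanded pose from where the row before left it, along the tool's axes as they then stand; what a row does not reach is not made up. A row lasts 1/12 s, in which the tool goes at most 41.7 mm and 7.16 degrees, less where a joint would pass 70% of its speed; a pose out of reach is approached as far as the arm can. A call is refused whole if a number of a shift passes 41.7 or a number of a turn 0.125, either way. A call with a gripper value outside its range is refused whole. The fingers move at their own pace and stop on an object; FORCE is the grip in N (left out, the last holds). Time passes only in rows, so rows that do not move let the fingers close. It gives the time, the measured TCP pose, the force, the opening and the grip force at its end, in the units of the state.
- sensors.get_obs(): the state, without advancing time (a new reading comes with each control period).
- camera(name): name is "scene" or "top" or "wrist"; returns a dict with "img" (420x560x3 uint8, red, green, blue), "fx", "fy", "cx", "cy" (pixels), "dist" ([k1, k2, p1, p2, k3] as OpenCV has them; the pictures are not rectified), "R" (3x3) and "t" (3): a world point X has camera coordinates R X + t. Camera axes: x right, y down, z forward; pixel columns grow to the right and rows downward; lengths in m; the calibration is good to about 2 mm. A picture is of the moment at which its call begins. There is no depth.
- ticket.job_done(): hands the job in; it is judged then, once.
The state is a dict: "time": time; "q": joint angles; "qd": joint speeds; "joint_efforts": joint torques, N m; "ee_pos": TCP position; "tcp_rot": TCP orientation; "wrist_force": force on the tool from outside, world axes, zero at the start; "torque": the same for the moment, N m; "opening": finger opening in m; "grasp_force": force on a finger pad.
Only numpy, scipy, OpenCV 4.12 (cv2) and the standard library are available. Lean on these libraries where they do the work, as an engineer would, in place of code of your own. Each camera call takes 0.05 s, during which the arm holds its last target. There are 200 camera calls.

## Working session

There is one attempt and no reset: what is moved stays moved. The work goes in short steps, Python scripts to look and compute and a shell command to move; the robot and the scene stay as the last step left them, time stands still between calls to the robot, and variables do not carry over. Pictures are saved under pics/ and viewed, at most 14 in all, crops included, and the job is handed in when it is done.

```bash
ls; mkdir -p pics
cat > h.py <<'E'
import numpy as np, cv2, json
from workcell import sensors, camera, ticket, bot
def snap(n,f):
    c=camera(n); cv2.imwrite(f'pics/{f}.png',c['img'][:,:,::-1])
    np.savez(f'pics/{f}.npz',**{k:np.array(v) for k,v in c.items()}); return c
def load(f): return np.load(f'pics/{f}.npz')
def K(c): return np.array([[c['fx'],0,c['cx']],[0,c['fy'],c['cy']],[0,0,1]],float)
def ray(c,p):
    u=cv2.undistortPoints(np.array([[p]],float),K(c),np.array(c['dist'],float))[0,0]
    R=np.array(c['R']);o=-R.T@np.array(c['t']);d=R.T@np.array([u[0],u[1],1]);return o,d/np.linalg.norm(d)
def atz(c,p,z):
    o,d=ray(c,p);return o+d*(z-o[2])/d[2]
def tri(l):
    A=np.zeros((3,3));b=np.zeros(3)
    for c,p in l:
        o,d=ray(c,p);P=np.eye(3)-np.outer(d,d);A+=P;b+=P@o
    X=np.linalg.solve(A,b);return X,[np.linalg.norm((np.eye(3)-np.outer(ray(c,p)[1],ray(c,p)[1]))@(X-ray(c,p)[0])) for c,p in l]
def proj(c,X):
    return cv2.projectPoints(np.array(X,float).reshape(-1,3),cv2.Rodrigues(np.array(c['R'],float))[0],np.array(c['t'],float),K(c),np.array(c['dist'],float))[0][:,0]
E
python3 - <<'E'
from h import *
for n in ('scene','top'):
    c=snap(n,n+'0');print(n,-np.array(c['R']).T@c['t'],c['fx'])
a=cv2.imread('pics/top0.png');cv2.imwrite('pics/top0x.png',cv2.resize(a,(800,600),interpolation=cv2.INTER_CUBIC))
a=cv2.imread('pics/scene0.png');cv2.imwrite('pics/scene0x.png',cv2.resize(a,(800,600),interpolation=cv2.INTER_CUBIC))
print(sensors.get_obs(),bot.pinch_z)
E
```

```text
pics
scene [ 1.00979271 -0.51529344  0.95480017] 498.0458311520965
top [ 0.27351    -0.00752876  1.20446488] 460.18402187539783
{'time': 0.1, 'q': array([-7.32235896e+01,  5.00906159e+00,  1.00405139e+01,  9.50969812e+01,
        1.09165441e-03,  9.00002880e+01]), 'qd': array([-0.02746726, -0.10120356,  0.0239411 ,  0.02643051,  0.00751715,
       -0.01477857]), 'joint_efforts': array([-2.44842349e-04, -5.21561229e+01,  4.65652299e+01,  1.59715506e-02,
       -4.93456719e-05, -7.62344854e-06]), 'ee_pos': array([ 0.15870514, -0.52642122,  0.23065688]), 'tcp_rot': array([-1.79934471e+02, -1.09132429e-03,  1.67761211e+01]), 'wrist_force': array([-0.99429252, -0.90965894,  0.638179  ]), 'torque': array([-0.00630278, -0.03525086,  0.04733149]), 'grasp_force': 0.0, 'opening': 0.08551606880603507} 0.0187
```

View pics/top0x.png

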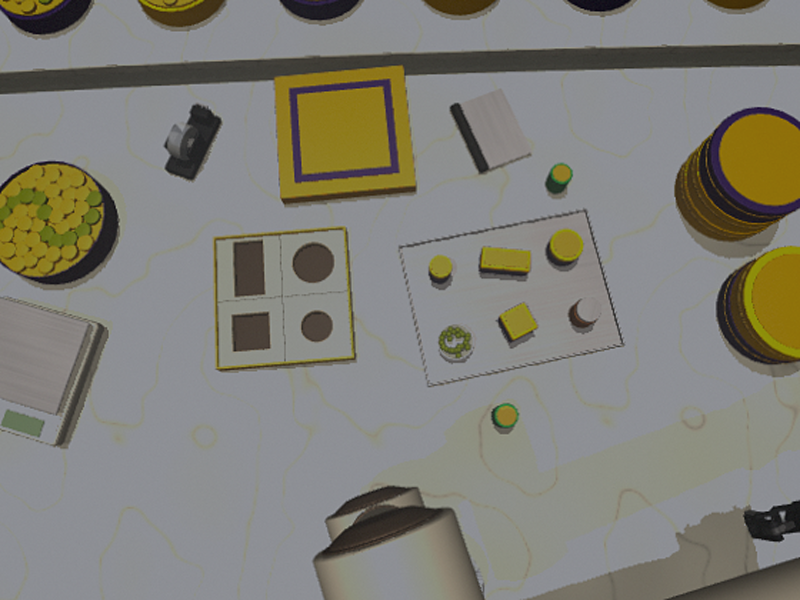

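View pics/scene0x.png

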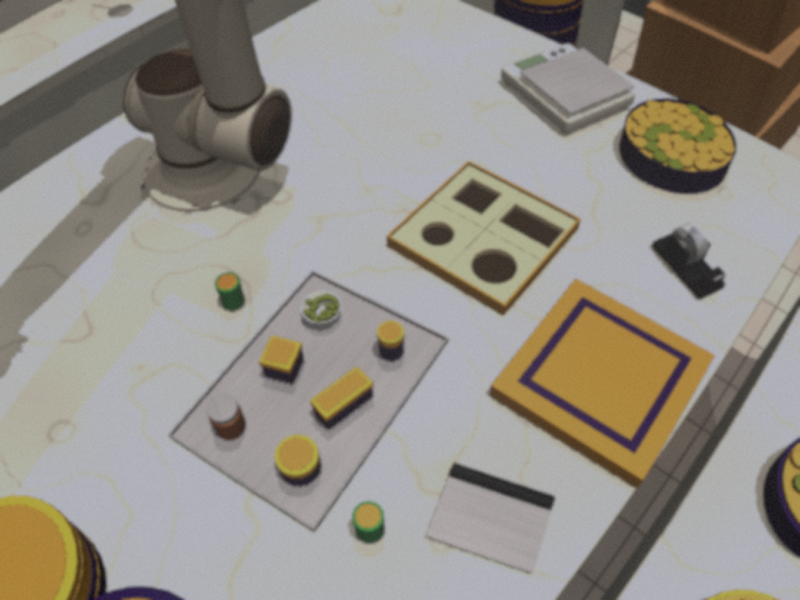

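The views show all four tins on the tray (top, 800-px scale: large round 565,246; oblong 506,260; small round 440,268; square 519,322; jar 584,312; dish 455,343). The carton wells are oblong 249,268, large 313,263, square 251,331 and small 316,326. The green look-alikes sit off the tray.

Run:
```python
from h import *
def crop(f,x0,y0,w,h,s):
    a=cv2.imread(f'pics/{f}.png')[y0:y0+h,x0:x0+w];return cv2.resize(a,None,fx=s,fy=s,interpolation=cv2.INTER_CUBIC)
cv2.imwrite('pics/c1.png',cv2.convertScaleAbs(crop('top0',145,145,295,128,2.7),alpha=1.6))
cv2.imwrite('pics/c2.png',crop('scene0',110,105,310,270,2.2))
T=load('top0');S=load('scene0');k=.7
W={'large':((565,246),(297,457)),'oblong':((506,260),(342,394)),'square':((519,322),(282,353)),'small':((440,268),(390,334))}
for n,ps in W.items():
    l=[]
    for c,p in zip((T,S),ps):
        hsv=cv2.cvtColor(c['img'],cv2.COLOR_RGB2HSV).astype(int)
        x,y=int(p[0]*k),int(p[1]*k)
        ref=np.median(hsv[y-2:y+3,x-2:x+3].reshape(-1,3),0)
        m=((hsv[...,1]>120)&(hsv[...,2]>.6*ref[2])&(abs(hsv[...,0]-ref[0])<10)).astype(np.uint8)
        nl,lab,st,ce=cv2.connectedComponentsWithStats(m)
        i=lab[y,x];l.append((c,ce[i]));print(n,ref,ce[i].round(1),st[i])
        cnt=max(cv2.findContours((lab==i).astype(np.uint8),0,1)[0],key=cv2.contourArea)
        print('  rect',cv2.minAreaRect(cnt))
        if c is T and n in('square','oblong'):
            b=cv2.boxPoints(cv2.minAreaRect(cnt));print('  corners',[atz(c,q,.05)[:2].round(4).tolist() for q in b])
    X,r=tri(l);print(n,X.round(4),np.round(r,4))
```

```text
large [ 25. 183. 143.] [396.1 171.2] [385 160  23  23 411]
  rect ((396.0000305175781, 170.99998474121094), (22.62741470336914, 21.21320343017578), 45.0)
large [ 20. 153. 171.] [207.3 319.2] [193 305  30  29 679]
  rect ((207.5, 319.0), (28.0, 29.0), 90.0)
large [ 0.6132 -0.309   0.041 ] [0.0011 0.0011]
oblong [ 26. 176. 143.] [353.4 181.4] [336 173  35  18 503]
  rect ((353.5163879394531, 181.31968688964844), (34.222511291503906, 14.666789054870605), 5.19442892074585)
  corners [[0.5731, -0.147], [0.6123, -0.1529], [0.6006, -0.2413], [0.5615, -0.2348]]
oblong [ 20. 154. 172.] [238.5 275.2] [218 258  42  36 712]
  rect ((238.72000122070312, 274.96002197265625), (17.60000228881836, 42.00000762939453), 53.130104064941406)
oblong [ 0.5899 -0.1949  0.04  ] [0.0006 0.0006]
square [ 27. 174. 142.] [362.5 224.7] [350 212  26  26 402]
  rect ((362.6000061035156, 224.70004272460938), (19.677398681640625, 20.124608993530273), 63.43495178222656)
  corners [[0.4841, -0.1758], [0.5057, -0.2236], [0.4593, -0.2426], [0.438, -0.1952]]
square [ 19. 156. 171.] [196.  247.5] [182 236  29  24 471]
  rect ((195.9000244140625, 247.30001831054688), (23.40085220336914, 22.135944366455078), 18.434947967529297)
square [ 0.4733 -0.209   0.0442] [0.0012 0.0012]
small [ 27. 166. 142.] [307.9 186.3] [301 179  15  16 195]
  rect ((308.0, 186.5), (15.0, 14.0), 90.0)
small [ 20. 153. 172.] [273.1 233.1] [265 225  17  17 235]
  rect ((273.0, 233.0), (16.0, 16.0), 90.0)
small [ 0.5782 -0.0738  0.0515] [0.0012 0.0012]
```

View pics/c1.png

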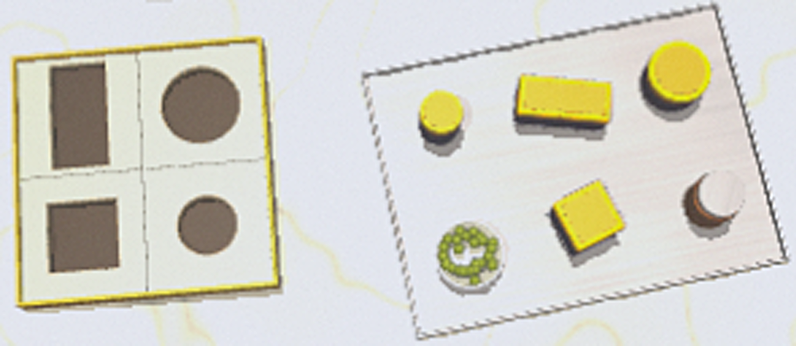

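View pics/c2.png

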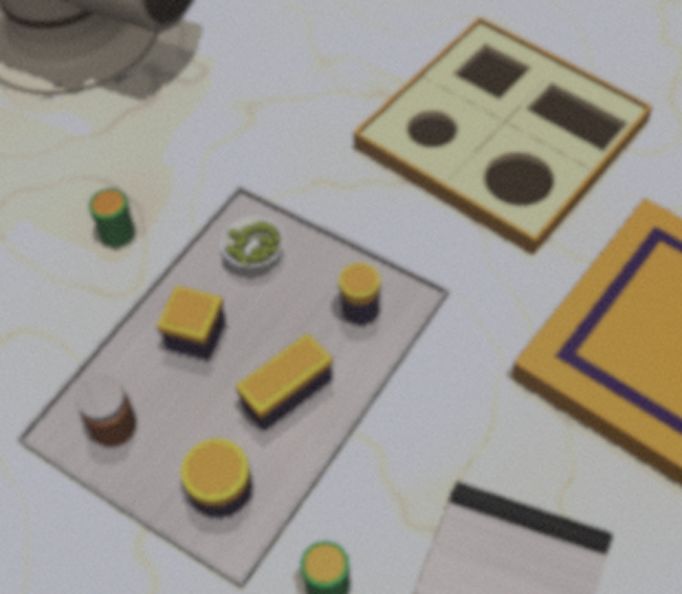

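The enlarged crops show sharp lid tops and the carton corners (c1: 13,57 / 262,38 / 281,287 / 19,304; c2: 650,108 / 533,243 / 356,135 / 480,20). Next I'll triangulate the carton and wells.

Run:
```python
from h import *
T=load('top0');S=load('scene0');k=.7
a=lambda u,v:((u+.5)/2.7+144.5,(v+.5)/2.7+144.5)
b=lambda u,v:((u+.5)/2.2+109.5,(v+.5)/2.2+104.5)
cs=[]
for n,p,q in(('obl',a(13,57),b(650,108)),('lar',a(262,38),b(533,243)),('sma',a(281,287),b(356,135)),('squ',a(19,304),b(480,20))):
    X,r=tri([(T,p),(S,q)]);cs.append(X);print(n,X.round(4),np.round(r,4), 'top@28',atz(T,p,.028)[:2].round(4))
cs=np.array(cs);c=cs.mean(0);print('c',c,'sides',[np.linalg.norm(cs[i]-cs[i-1]).round(4) for i in range(4)])
for i,n in enumerate(['obl','lar','sma','squ']):
    v=cs[i]-c;print('corner-based nest',n,(c+v*120/250)[:2].round(4))
W={'obl':((249,268),(531,225)),'lar':((313,263),(494,266)),'squ':((251,331),(477,196)),'sma':((316,326),(437,234))}
for n,ps in W.items():
    l=[]
    for cc,p in zip((T,S),ps):
        g=cv2.cvtColor(cc['img'],cv2.COLOR_RGB2GRAY).astype(int);x,y=int(p[0]*k),int(p[1]*k)
        m=(g<np.median(g[y-2:y+3,x-2:x+3])+22).astype(np.uint8)
        nl,lab,st,ce=cv2.connectedComponentsWithStats(m,connectivity=4);i=lab[y,x];l.append((cc,ce[i]))
        cnt=max(cv2.findContours((lab==i).astype(np.uint8),0,1)[0],key=cv2.contourArea)
        if cc is T: print(n,st[i],cv2.minAreaRect(cnt)[2],'top@z.012',atz(T,ce[i],.012)[:2].round(4))
    X,r=tri(l);print(n,X.round(4),np.round(r,4))
e=(cs[0]+cs[1]-cs[2]-cs[3]);print('carton x-ish axis angle',np.degrees(np.arctan2(e[1],e[0])))
for n,p in(('jar',(715,198)),('dish',(472,254))): print(n,atz(T,a(*p),.065 if n=='jar' else .027))
# oblong, square angle from c1 lid corners
for n,P,z in(('obl',[(518,74),(611,80),(609,123),(517,116)],.049),('squ',[(553,209),(599,181),(624,220),(576,251)],.053)):
    Q=np.array([atz(T,a(*p),z)[:2] for p in P]);d=np.diff(np.vstack([Q,Q[:1]]),axis=0)
    print(n,Q.mean(0).round(4),np.linalg.norm(d,axis=1).round(4),np.degrees(np.arctan2(d[:,1],d[:,0])).round(1))
```

```text
obl [0.6589 0.3476 0.0234] [0.0004 0.0004] top@28 [0.6571 0.3459]
lar [0.6696 0.0988 0.0213] [0.0008 0.0008] top@28 [0.6668 0.0975]
sma [0.4219 0.0879 0.0201] [0.0045 0.0045] top@28 [0.4182 0.0837]
squ [0.4123 0.3366 0.022 ] [0.0011 0.0011] top@28 [0.4108 0.3339]
c [0.54066785 0.21772821 0.02168718] sides [np.float64(0.2469), np.float64(0.2491), np.float64(0.2479), np.float64(0.2488)]
corner-based nest obl [0.5974 0.2801]
corner-based nest lar [0.6026 0.1606]
corner-based nest sma [0.4837 0.1554]
corner-based nest squ [0.479  0.2748]
obl [164 168  21  40 772] 90.0 top@z.012 [0.5984 0.283 ]
obl [0.5981 0.2829 0.0159] [0.0011 0.0011]
lar [205 170  29  28 626] 90.0 top@z.012 [0.605  0.1618]
lar [0.6043 0.1618 0.0166] [0.0008 0.0008]
squ [162 219  27  27 651] 87.61405944824219 top@z.012 [0.4773 0.2775]
squ [0.4771 0.2771 0.0163] [0.0009 0.0009]
sma [211 218  22  21 367] 90.0 top@z.012 [0.4835 0.1563]
sma [0.4832 0.1563 0.0166] [0.0008 0.0008]
carton x-ish axis angle 2.529941775629637
jar [ 0.48159672 -0.32671912  0.065     ]
dish [ 0.44309186 -0.0993536   0.027     ]
obl [ 0.5879 -0.1941] [0.0902 0.0431 0.0886 0.0421] [-96.  173.   83.4  -4.8]
squ [ 0.472  -0.2085] [0.0519 0.0436 0.0548 0.0449] [ -60.9 -151.5  120.3   24.9]
```

Triangulated lid heights (41–52 mm) and wells agree with the stated sizes. The wells come out as oblong (.598,.2825), large (.6045,.1615), square (.477,.277) and small (.483,.156), with the carton at about 2.7°. First move: turn the gripper so it closes along world x.

```bash
Z='[0,0,0]'
python3 -m handwheel '{"gripper":[1,1,1,1,1,1,1,1],"slide":[[0,0,0],[0,0,0],[0,0,0],[0,0,0],[0,0,0],[0,0,0],[0,0,0],[0,0,0]],"yaw":[-0.125,-0.125,-0.125,-0.125,-0.125,-0.125,-0.125,-0.125]}' 40
python3 -m handwheel '{"gripper":[1,1,1,1,1],"slide":[[0,0,0],[0,0,0],[0,0,0],[0,0,0],[0,0,0]],"yaw":[-0.125,-0.125,-0.028,0,0]}'
python3 -c "
from h import *;print(sensors.get_obs()['q'])"
```

```text
time: 0.77
ee_pos: [0.1587, -0.5265, 0.2309]
tcp_rot: [-180.0, -0.0, 74.4]
wrist_force: [-0.0, 0.2, -0.6]
opening: 0.0854
grasp_force: 0.0
time: 1.18
ee_pos: [0.1587, -0.5265, 0.231]
tcp_rot: [-180.0, -0.0, 89.9]
wrist_force: [0.3, 1.2, 1.0]
opening: 0.0859
grasp_force: 0.0
[-7.32217569e+01  4.99288213e+00  1.00585803e+01  9.50994138e+01
  8.40444443e-04  1.68659459e+01]
```

```bash
python3 -m handwheel '{"gripper":[1,1,1,1,1,1,1,1],"slide":[[17,34,0],[17,34,0],[17,34,0],[17,34,0],[17,34,0],[17,34,0],[17,34,0],[17,34,0]],"yaw":[0,0,0,0,0,0,0,0]}'
python3 -m handwheel '{"gripper":[1,1,1,1,1,1,1],"slide":[[17,34,0],[17,34,0],[17,34,0],[17,34,0],[12,24,0],[0,0,0],[0,0,0]],"yaw":[0,0,0,0,0,0,0]}'
python3 - <<'E'
from h import *
c=snap('wrist','w1');o=sensors.get_obs();print(o['ee_pos'],o['tcp_rot'],-np.array(c['R']).T@c['t'],c['R'],c['fx'])
for n,X in(('lar',[.613,-.309,.049]),('obl',[.589,-.1945,.049]),('squ',[.472,-.2085,.053]),('sma',[.578,-.074,.059])): print(n,proj(c,X))
a=cv2.imread('pics/w1.png');cv2.imwrite('pics/w1x.png',cv2.resize(a,(800,600)))
E
```

```text
time: 1.85
ee_pos: [0.4322, -0.3894, 0.2313]
tcp_rot: [180.0, 0.0, 89.9]
wrist_force: [0.1, -1.3, -0.2]
opening: 0.0854
grasp_force: 0.0
time: 2.43
ee_pos: [0.5918, -0.3095, 0.2301]
tcp_rot: [-179.9, -0.0, 90.1]
wrist_force: [0.7, 0.2, -0.3]
opening: 0.0857
grasp_force: 0.0
[ 0.59083719 -0.31030956  0.23063132] [-1.79934330e+02 -1.84432088e-02  8.99934701e+01] [ 0.59197919 -0.23327184  0.3737361 ] [[ 9.99998396e-01  1.36303598e-03 -1.16189384e-03]
 [ 1.64840271e-03 -9.54117445e-01  2.99428095e-01]
 [-7.00451917e-04 -2.99429530e-01 -9.54118161e-01]] 377.6159145653024
lar [[310.02135058 181.97802171]]
obl [[282.65079688  41.94033046]]
squ [[136.94514458  61.02367972]]
sma [[ 266.71322786 -141.40006921]]
```

View pics/w1x.png

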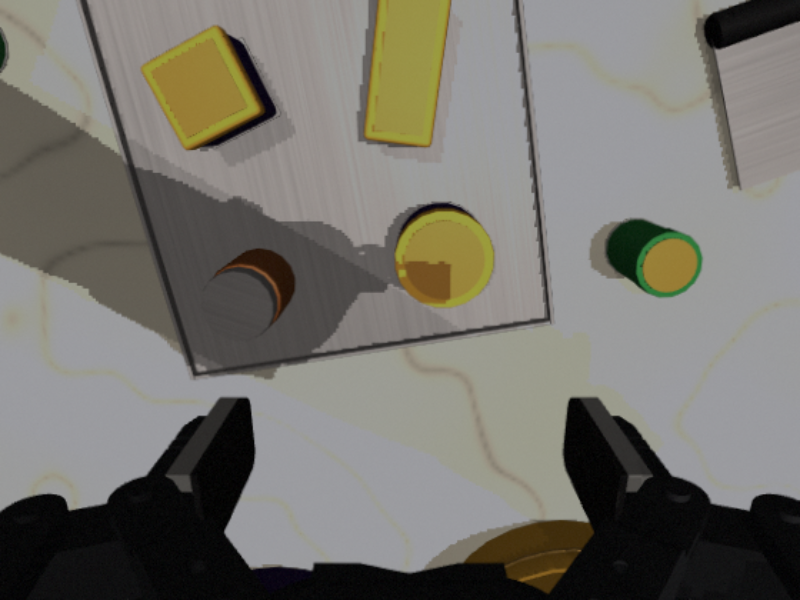

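The large lid is centred at (445,257) in the 800-px wrist view, where I predicted it to within 2 px. The square lid's corners are (143,71), (217,27), (266,107) and (188,150); the oblong's near end is (366,143)–(433,147).

Run:
```python
from h import *
c=load('w1');T=load('top0');a=lambda u,v:((u+.5)*.7-.5,(v+.5)*.7-.5)
print('lar',atz(c,a(445,257),.049),'tri',tri([(c,a(445,257)),(T,(677/2.7+144.7,70/2.7+144.7))]))
for n,P,z in(('squ',[(143,71),(217,27),(266,107),(188,150)],.053),('obl',[(375,2),(366,143),(433,147),(449,2)],.049)):
    Q=np.array([atz(c,a(*p),z)[:2] for p in P]);d=np.diff(np.vstack([Q,Q[:1]]),axis=0)
    print(n,Q.mean(0).round(4),np.linalg.norm(d,axis=1).round(4),np.degrees(np.arctan2(d[:,1],d[:,0])).round(1))
    if n=='obl':
        e=(Q[1]+Q[2])/2;print('end',e,'centre',e+.045*np.array([np.cos(np.radians(82.8)),np.sin(np.radians(82.8))]))
```

```text
lar [ 0.61412843 -0.30699025  0.049     ] tri (array([ 0.61480878, -0.30893833,  0.03942157]), [np.float64(0.0002227804990558531), np.float64(0.0002227804990558784)])
squ [ 0.4761 -0.2097] [0.0492 0.0485 0.0526 0.0481] [  26.5  -60.1 -153.8  115.9]
obl [ 0.5899 -0.2026] [0.0748 0.039  0.0772 0.0403] [ -94.8   -3.3   84.3 -179.9]
end [ 0.58636121 -0.24046102] centre [ 0.5920012  -0.19581586]
```

```bash
python3 -m handwheel '{"gripper":[1,1,1,1,1,1,1,1],"slide":[[2,23,0],[0,0,0],[0,0,35],[0,0,35],[0,0,35],[0,0,35],[0,0,20],[0,0,0]],"yaw":[0,0,0,0,0,0,0,0]}'
python3 -m handwheel '{"gripper":[1,1,1,1,1,1],"slide":[[0,0,20],[0,0,15],[0,0,10],[0,0,5],[0,0,0],[0,0,0]],"yaw":[0,0,0,0,0,0]}'
python3 -m handwheel '{"gripper":[-1,-1,-1,-1,-1,-1,-1,-1],"slide":[[0,0,0],[0,0,0],[0,0,0],[0,0,0],[0,0,0],[0,0,0],[0,0,0],[0,0,0]],"yaw":[0,0,0,0,0,0,0,0]}' 40
```

```text
time: 3.15
ee_pos: [0.6101, -0.3083, 0.066]
tcp_rot: [-179.6, -0.2, 89.9]
wrist_force: [-1.2, 0.6, -2.2]
opening: 0.0854
grasp_force: 0.0
time: 3.65
ee_pos: [0.6139, -0.309, 0.0225]
tcp_rot: [179.9, 0.0, 90.0]
wrist_force: [0.1, 0.2, -0.5]
opening: 0.0856
grasp_force: 0.0
time: 4.32
ee_pos: [0.6143, -0.3089, 0.0228]
tcp_rot: [179.9, 0.1, 90.0]
wrist_force: [-1.9, 1.1, 5.5]
opening: 0.0608
grasp_force: 43.8
```

```bash
python3 -m handwheel '{"gripper":[-1,-1,-1,-1,-1,-1,-1],"slide":[[0,0,-5],[0,0,-15],[0,0,-25],[0,0,-25],[0,0,-20],[0,0,-10],[15,0,0]],"yaw":[0,0,0,0,0,0,0]}'
python3 -m handwheel '{"gripper":[-1,-1,-1,-1,-1,-1,-1,-1],"slide":[[32,-1,0],[32,-1,0],[32,-1,0],[32,-1,0],[32,-1,0],[32,-1,0],[32,-1,0],[32,-1,0]],"yaw":[0,0,0,0,0,0,0,0]}'
python3 -m handwheel '{"gripper":[-1,-1,-1,-1,-1,-1,-1,-1],"slide":[[32,-1,0],[32,-1,0],[32,0,0],[32,0,0],[32,0,0],[25,0,0],[14,0,0],[0,0,0]],"yaw":[0,0,0,0,0,0,0,0]}'
python3 -m handwheel '{"gripper":[-1,-1],"slide":[[0,0,0],[0,0,0]],"yaw":[0,0]}'
python3 - <<'E'
from h import *
c=snap('wrist','w2')
for n,X in(('lar',[.6045,.1615,.022]),('sma',[.483,.156,.022]),('obl',[.598,.2825,.022]),('squ',[.477,.277,.022])): print(n,proj(c,X)/.7)
a=cv2.imread('pics/w2.png');cv2.imwrite('pics/w2x.png',cv2.resize(a,(800,600)))
E
```

```text
time: 4.9
ee_pos: [0.6145, -0.2957, 0.124]
tcp_rot: [179.8, 0.1, 89.9]
wrist_force: [0.8, -0.9, -1.5]
opening: 0.0609
grasp_force: 44.1
time: 5.57
ee_pos: [0.6047, -0.0355, 0.1199]
tcp_rot: [-179.9, -0.0, 90.0]
wrist_force: [0.2, 0.4, -2.1]
opening: 0.0606
grasp_force: 44.0
time: 6.23
ee_pos: [0.6028, 0.1643, 0.12]
tcp_rot: [-179.9, -0.0, 90.2]
wrist_force: [0.9, 0.3, -1.4]
opening: 0.0605
grasp_force: 44.0
time: 6.4
ee_pos: [0.6035, 0.1606, 0.1207]
tcp_rot: [-179.9, 0.0, 90.0]
wrist_force: [0.3, -0.5, -1.6]
opening: 0.0611
grasp_force: 44.0
lar [[410.33843643 298.85138841]]
sma [[156.46502271 309.78510001]]
obl [[394.74196862  16.11793836]]
squ [[105.38664579  34.89239107]]
```

View pics/w2x.png

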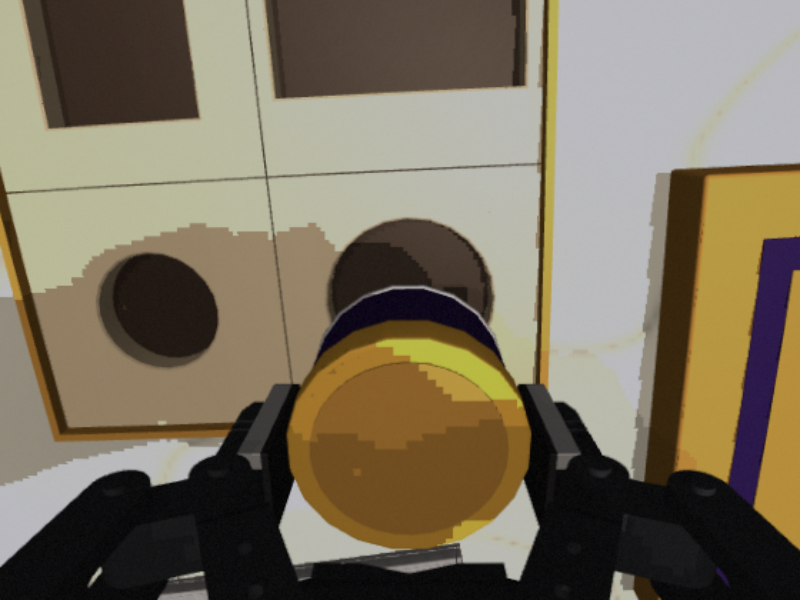

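The large well spans x 329–493 and the small well is centred at (158,310), both within 2 px of prediction. The held tin hangs upright, so I'll lower it.

```bash
python3 -m handwheel '{"gripper":[-1,-1,-1,-1,-1,-1,-1,-1],"slide":[[1,1,20],[0,0,25],[0,0,20],[0,0,10],[0,0,7],[0,0,6],[0,0,0],[0,0,0]],"yaw":[0,0,0,0,0,0,0,0]}'
python3 -m handwheel '{"gripper":[-1,-1,-1,-1,-1],"slide":[[0,0,1],[0,0,1],[0,0,1],[0,0,1],[0,0,0]],"yaw":[0,0,0,0,0]}'
python3 -m handwheel '{"gripper":[-1,-1,-1],"slide":[[0,0,1],[0,0,0],[0,0,0]],"yaw":[0,0,0]}'
```

```text
time: 7.12
ee_pos: [0.6052, 0.1623, 0.0341]
tcp_rot: [179.9, -0.0, 90.0]
wrist_force: [-0.8, 0.4, -1.5]
opening: 0.0608
grasp_force: 44.1
time: 7.53
ee_pos: [0.6047, 0.1624, 0.0292]
tcp_rot: [-180.0, 0.0, 90.0]
wrist_force: [0.0, 0.4, -1.9]
opening: 0.0609
grasp_force: 44.1
time: 7.78
ee_pos: [0.6047, 0.1624, 0.0282]
tcp_rot: [-180.0, 0.0, 90.0]
wrist_force: [0.5, 0.3, -1.2]
opening: 0.061
grasp_force: 44.1
```

```bash
python3 -m handwheel '{"gripper":[-1,-1,-1],"slide":[[0,0,1],[0,0,0],[0,0,0]],"yaw":[0,0,0]}'
python3 -m handwheel '{"gripper":[-1,-1,-1],"slide":[[0,0,1],[0,0,0],[0,0,0]],"yaw":[0,0,0]}'
```

```text
time: 8.03
ee_pos: [0.6048, 0.1625, 0.0278]
tcp_rot: [180.0, -0.0, 90.0]
wrist_force: [-2.1, 0.1, 3.2]
opening: 0.0605
grasp_force: 44.5
time: 8.28
ee_pos: [0.6049, 0.1625, 0.0278]
tcp_rot: [179.9, -0.0, 90.0]
wrist_force: [-5.2, -1.4, 10.2]
opening: 0.0604
grasp_force: 45.2
```

```bash
python3 -m handwheel '{"gripper":[0.7,0.8,0.9,1,1,1,1,1],"slide":[[0,0,0],[0,0,0],[0,0,0],[0,0,0],[0,0,-10],[0,0,-25],[0,0,-35],[0,0,-35]],"yaw":[0,0,0,0,0,0,0,0]}'
python3 -m handwheel '{"gripper":[1,1,1,1,1,1,1,1],"slide":[[-20,-2,0],[-32,-4,0],[-32,-4,0],[-32,-4,0],[-32,-4,0],[-32,-4,0],[-32,-3,0],[-24,-2,0]],"yaw":[0,0,0,0,0,0,0,0]}'
python3 -m handwheel '{"gripper":[1,1,1],"slide":[[0,0,0],[0,0,0],[0,0,0]],"yaw":[0,0,0]}'
python3 - <<'E'
from h import *
c=snap('wrist','w3');T=load('top0')
print('sma top',atz(T,(441.5/2.7+144.5,112.5/2.7+144.5),.059), proj(c,[.578,-.074,.059])/.7)
a=cv2.imread('pics/w3.png');cv2.imwrite('pics/w3x.png',cv2.resize(a,(800,600)))
E
```

```text
time: 8.95
ee_pos: [0.6041, 0.1622, 0.1324]
tcp_rot: [-179.9, 0.0, 90.0]
wrist_force: [1.1, 1.3, 0.8]
opening: 0.0857
grasp_force: 0.0
time: 9.62
ee_pos: [0.5773, -0.0759, 0.1322]
tcp_rot: [180.0, 0.0, 89.9]
wrist_force: [-0.1, 0.5, 0.3]
opening: 0.0858
grasp_force: 0.0
time: 9.87
ee_pos: [0.5778, -0.0734, 0.1317]
tcp_rot: [180.0, -0.0, 90.0]
wrist_force: [0.1, 0.5, 0.7]
opening: 0.0853
grasp_force: 0.0
sma top [ 0.57589848 -0.07457211  0.059     ] [[408.19134386 320.31843708]]
```

View pics/w3x.png

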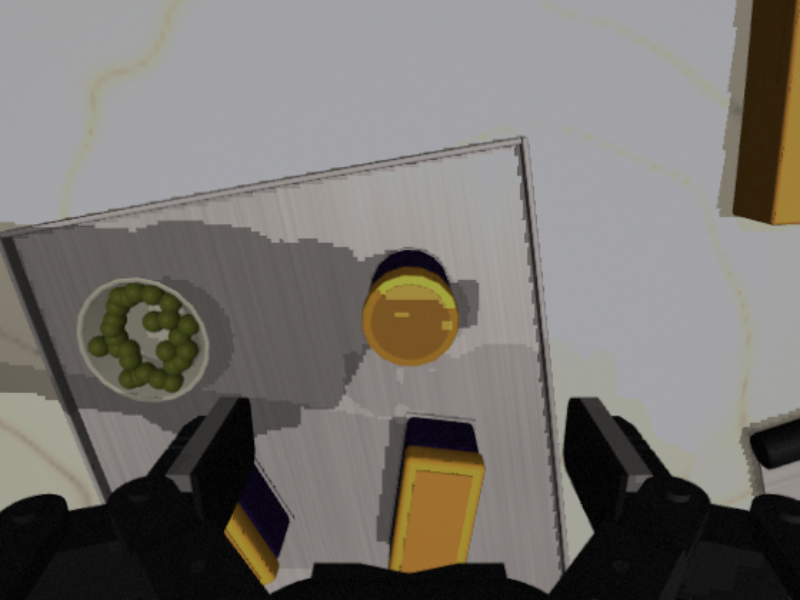

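The small lid is centred at (410,317) against (408,320) predicted. I'll descend and grip.

```bash
python3 -m handwheel '{"gripper":[1,1,1,1,1,1,1,1],"slide":[[0,1,25],[0,0,30],[0,0,25],[0,0,15],[0,0,8],[0,0,5],[0,0,0],[0,0,0]],"yaw":[0,0,0,0,0,0,0,0]}'
python3 -m handwheel '{"gripper":[-1,-1,-1,-1,-1,-1,-1,-1],"slide":[[0,0,0],[0,0,0],[0,0,0],[0,0,0],[0,0,0],[0,0,0],[0,0,0],[0,0,0]],"yaw":[0,0,0,0,0,0,0,0]}' 40
python3 -m handwheel '{"gripper":[-1,-1],"slide":[[0,0,0],[0,0,0]],"yaw":[0,0]}'
```

```text
time: 10.58
ee_pos: [0.5794, -0.0733, 0.0243]
tcp_rot: [179.9, 0.0, 90.0]
wrist_force: [1.0, 0.5, 0.1]
opening: 0.0851
grasp_force: 0.0
time: 11.25
ee_pos: [0.5792, -0.0737, 0.0241]
tcp_rot: [179.9, 0.0, 90.0]
wrist_force: [-1.6, -0.1, 5.6]
opening: 0.0411
grasp_force: 40.6
time: 11.42
ee_pos: [0.5791, -0.0737, 0.0241]
tcp_rot: [179.9, 0.0, 90.0]
wrist_force: [-1.2, -0.6, 6.7]
opening: 0.0408
grasp_force: 40.6
```

```bash
python3 -m handwheel '{"gripper":[-1,-1,-1,-1,-1,-1,-1,-1],"slide":[[0,0,-5],[0,0,-15],[0,0,-25],[0,0,-20],[0,0,-10],[10,-4,0],[20,-8,0],[28,-12,0]],"yaw":[0,0,0,0,0,0,0,0]}'
python3 -m handwheel '{"gripper":[-1,-1,-1,-1,-1,-1,-1,-1],"slide":[[30,-12,0],[30,-12,0],[30,-12,0],[30,-12,0],[28,-12,0],[16,-7,0],[8,-4,0],[0,0,0]],"yaw":[0,0,0,0,0,0,0,0]}'
python3 -m handwheel '{"gripper":[-1,-1,-1],"slide":[[0,0,0],[0,0,0],[0,0,0]],"yaw":[0,0,0]}'
```

```text
time: 12.08
ee_pos: [0.5542, -0.0157, 0.0968]
tcp_rot: [-179.9, 0.0, 89.9]
wrist_force: [1.3, 0.4, -2.0]
opening: 0.0414
grasp_force: 40.7
time: 12.75
ee_pos: [0.4824, 0.1577, 0.0973]
tcp_rot: [-179.9, 0.0, 90.1]
wrist_force: [-0.2, -0.1, -2.6]
opening: 0.041
grasp_force: 40.8
time: 13.0
ee_pos: [0.4841, 0.1554, 0.098]
tcp_rot: [-180.0, 0.0, 89.9]
wrist_force: [1.4, -1.2, -0.8]
opening: 0.0411
grasp_force: 40.8
```

```bash
python3 -m handwheel '{"gripper":[-1,-1,-1,-1,-1,-1,-1,-1],"slide":[[0,0,20],[0,0,20],[0,0,12],[0,0,8],[0,0,5],[0,0,1],[0,0,1],[0,0,0]],"yaw":[0,0,0,0,0,0,0,0]}'
python3 -m handwheel '{"gripper":[-1,-1,-1],"slide":[[0,0,1],[0,0,0],[0,0,0]],"yaw":[0,0,0]}'
python3 -m handwheel '{"gripper":[-1,-1,-1],"slide":[[0,0,1],[0,0,0],[0,0,0]],"yaw":[0,0,0]}'
```

```text
time: 13.67
ee_pos: [0.4842, 0.1565, 0.0319]
tcp_rot: [180.0, -0.0, 90.0]
wrist_force: [0.6, -0.4, -1.0]
opening: 0.0411
grasp_force: 40.8
time: 13.92
ee_pos: [0.4839, 0.1565, 0.0307]
tcp_rot: [180.0, -0.0, 90.0]
wrist_force: [-0.2, -0.3, -1.3]
opening: 0.0414
grasp_force: 40.8
time: 14.17
ee_pos: [0.4837, 0.1564, 0.0293]
tcp_rot: [180.0, -0.0, 90.0]
wrist_force: [-0.1, 0.8, -1.8]
opening: 0.0414
grasp_force: 40.8
```

```bash
python3 -m handwheel '{"gripper":[-1,-1,-1],"slide":[[0,0,1],[0,0,0],[0,0,0]],"yaw":[0,0,0]}'
python3 -m handwheel '{"gripper":[-1,-1,-1],"slide":[[0,0,0.5],[0,0,0],[0,0,0]],"yaw":[0,0,0]}'
```

```text
time: 14.42
ee_pos: [0.4838, 0.1565, 0.0291]
tcp_rot: [180.0, -0.0, 90.0]
wrist_force: [-3.3, -1.7, 6.1]
opening: 0.041
grasp_force: 41.3
time: 14.67
ee_pos: [0.4838, 0.1565, 0.0291]
tcp_rot: [180.0, -0.0, 90.0]
wrist_force: [-5.2, -2.0, 10.9]
opening: 0.0411
grasp_force: 41.8
```

```bash
python3 -m handwheel '{"gripper":[0.2,0.4,0.6,1,1,1,1,1],"slide":[[0,0,0],[0,0,0],[0,0,0],[0,0,0],[0,0,-10],[0,0,-25],[0,0,-35],[0,0,-30]],"yaw":[0,0,0,0,0,0,0,0]}'
python3 -m handwheel '{"gripper":[1,1,1,1,1,1,1,1],"slide":[[-17,6,0],[-32,10,0],[-32,10,0],[-32,10,0],[-32,10,0],[-32,10,0],[-32,10,0],[-32,10,0]],"yaw":[0,0,0,0,0,0,0,0]}'
python3 -m handwheel '{"gripper":[1,1,1,1,1,1,1,1],"slide":[[-32,10,0],[-32,10,0],[-32,8,0],[-14,3,0],[0,0,0],[0,0,0],[0,0,0],[0,0,0]],"yaw":[0,0,0,0,0.122,0,0,0]}'
python3 - <<'E'
from h import *
c=snap('wrist','w4');d=np.array([np.cos(np.radians(83)),np.sin(np.radians(83))]);n=np.array([d[1],-d[0]]);p=np.array([.591,-.195])
for s in(1,-1):
  for t in (1,-1): print(proj(c,[*(p+.045*s*d+.02*t*n),.049])/.7)
a=cv2.imread('pics/w4.png');cv2.imwrite('pics/w4x.png',cv2.resize(a,(800,600)))
E
```

```text
time: 15.33
ee_pos: [0.4834, 0.1563, 0.1299]
tcp_rot: [-180.0, 0.0, 90.0]
wrist_force: [1.0, 0.1, 0.2]
opening: 0.0855
grasp_force: 0.0
time: 16.0
ee_pos: [0.56, -0.0863, 0.1286]
tcp_rot: [180.0, 0.0, 90.0]
wrist_force: [0.5, 1.0, 0.3]
opening: 0.0853
grasp_force: 0.0
time: 16.67
ee_pos: [0.5907, -0.1939, 0.1281]
tcp_rot: [180.0, -0.0, 83.2]
wrist_force: [0.6, 0.5, 0.1]
opening: 0.0853
grasp_force: 0.0
[[457.71793958 213.70515828]]
[[360.7840233  213.26635088]]
[[451.45765044 408.52835232]]
[[365.07304421 408.19704484]]
```

View pics/w4x.png

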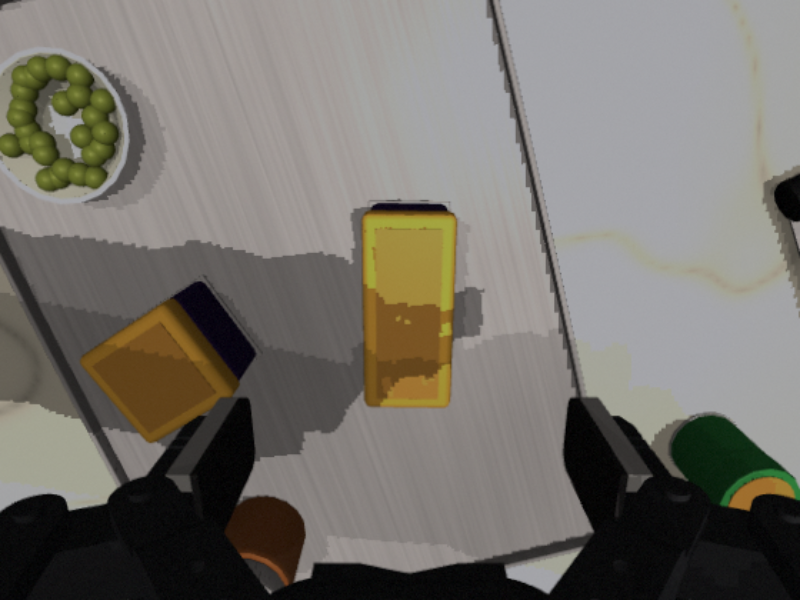

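The oblong lid (363,212)–(450,407) matches the prediction to within 2 px and lies parallel to the pads. I'll grip it.

```bash
python3 -m handwheel '{"gripper":[1,1,1,1,1,1,1,1],"slide":[[0,0,25],[0,0,30],[0,0,25],[0,0,12],[0,0,8],[0,0,4],[0,0,0],[0,0,0]],"yaw":[0,0,0,0,0,0,0,0]}'
python3 -m handwheel '{"gripper":[-1,-1,-1,-1,-1,-1,-1,-1],"slide":[[0,0,0],[0,0,0],[0,0,0],[0,0,0],[0,0,0],[0,0,0],[0,0,0],[0,0,0]],"yaw":[0,0,0,0,0,0,0,0]}' 40
python3 -m handwheel '{"gripper":[-1,-1],"slide":[[0,0,0],[0,0,0]],"yaw":[0,0]}'
```

```text
time: 17.38
ee_pos: [0.5915, -0.1947, 0.0252]
tcp_rot: [179.9, 0.0, 83.0]
wrist_force: [-0.7, 0.4, 0.1]
opening: 0.0853
grasp_force: 0.0
time: 18.05
ee_pos: [0.5911, -0.1947, 0.0245]
tcp_rot: [179.9, 0.0, 83.0]
wrist_force: [-2.4, 1.1, 5.2]
opening: 0.039
grasp_force: 42.4
time: 18.22
ee_pos: [0.591, -0.1947, 0.0245]
tcp_rot: [179.9, 0.0, 83.0]
wrist_force: [-0.3, -0.1, 6.1]
opening: 0.0392
grasp_force: 42.4
```

```bash
python3 -m handwheel '{"gripper":[-1,-1,-1,-1,-1,-1,-1,-1],"slide":[[0,0,-5],[0,0,-15],[0,0,-25],[0,0,-25],[0,0,-20],[0,0,-12],[0,0,-8],[0,0,0]],"yaw":[0,0,0,0,0,0,-0.06,-0.125]}'
python3 -m handwheel '{"gripper":[-1,-1,-1,-1,-1,-1,-1,-1],"slide":[[0,0,0],[0,0,0],[0,0,0],[0,0,0],[0,0,0],[0,0,0],[0,0,0],[0,0,0]],"yaw":[-0.125,-0.125,-0.125,-0.125,-0.125,-0.125,-0.125,-0.125]}'
python3 -m handwheel '{"gripper":[-1,-1,-1,-1,-1,-1,-1,-1],"slide":[[0,0,0],[0,0,0],[0,0,0],[0,0,0],[0,0,0],[0,0,0],[-1,16,0],[-2,30,0]],"yaw":[-0.125,-0.125,-0.125,-0.125,-0.055,0,0,0]}'
python3 -m handwheel '{"gripper":[-1,-1,-1,-1,-1,-1,-1,-1],"slide":[[-2,32,0],[-2,32,0],[-2,32,0],[-2,32,0],[-2,32,0],[-2,32,0],[-2,32,0],[-2,32,0]],"yaw":[0,0,0,0,0,0,0,0]}'
python3 -m handwheel '{"gripper":[-1,-1,-1,-1,-1,-1,-1,-1],"slide":[[-2,32,0],[-2,32,0],[-2,32,0],[-2,32,0],[-2,30,0],[0,16,0],[0,0,0],[0,0,0]],"yaw":[0,0,0,0,0,0,0,0]}'
python3 -m handwheel '{"gripper":[-1,-1],"slide":[[0,0,0],[0,0,0]],"yaw":[0,0]}'
```

```text
time: 18.88
ee_pos: [0.5913, -0.1948, 0.1354]
tcp_rot: [179.9, 0.0, 93.7]
wrist_force: [0.6, 0.6, -2.8]
opening: 0.0393
grasp_force: 41.6
time: 19.55
ee_pos: [0.5904, -0.1945, 0.1328]
tcp_rot: [-180.0, -0.1, 151.3]
wrist_force: [-0.9, -0.7, -2.8]
opening: 0.0391
grasp_force: 41.7
time: 20.22
ee_pos: [0.5912, -0.1498, 0.1329]
tcp_rot: [-180.0, -0.1, -177.6]
wrist_force: [1.1, 0.7, -1.5]
opening: 0.0391
grasp_force: 41.6
time: 20.88
ee_pos: [0.5948, 0.1101, 0.1335]
tcp_rot: [180.0, -0.0, -177.4]
wrist_force: [0.2, -0.0, -2.0]
opening: 0.0394
grasp_force: 41.6
time: 21.55
ee_pos: [0.5966, 0.283, 0.1332]
tcp_rot: [-180.0, -0.1, -177.3]
wrist_force: [0.5, 0.2, -3.1]
opening: 0.0393
grasp_force: 41.6
time: 21.72
ee_pos: [0.5973, 0.2811, 0.1338]
tcp_rot: [-180.0, -0.0, -177.4]
wrist_force: [-0.7, -0.2, -2.2]
opening: 0.0392
grasp_force: 41.6
```

```bash
python3 - <<'E'
from h import *
c=load('w2');t=np.radians(2.7);ex=np.array([np.cos(t),np.sin(t)]);ey=np.array([-ex[1],ex[0]])
for n,p,a,b,o in(('obl',(.598,.2825),.053,.028,[(275,98),(526,87)]),('squ',(.477,.277),.034,.034,[(49,129),(200,118)])):
    for s,q in zip((-1,1),o):
        X=np.array(p)+s*a*ex-b*ey; Y=atz(c,((q[0]+.5)*.7-.5,(q[1]+.5)*.7-.5),.022)[:2];print(n,X.round(4),Y.round(4))
E
python3 -m handwheel '{"gripper":[-1,-1,-1,-1,-1,-1,-1,-1],"slide":[[-1,1,20],[0,0,25],[0,0,25],[0,0,13],[0,0,10],[0,0,2],[0,0,0],[0,0,0]],"yaw":[0,0,0,0,0,0,0,0]}'
```

```text
obl [0.5464 0.252 ] [0.5468 0.251 ]
obl [0.6523 0.257 ] [0.6531 0.2553]
squ [0.4446 0.2414] [0.4458 0.2397]
squ [0.5126 0.2446] [0.5138 0.2431]
time: 22.38
ee_pos: [0.5989, 0.2834, 0.0403]
tcp_rot: [180.0, 0.1, -177.3]
wrist_force: [0.6, -0.2, -2.7]
opening: 0.039
grasp_force: 41.5
```

```bash
python3 -m handwheel '{"gripper":[-1,-1,-1,-1,-1],"slide":[[0,-1,4],[0,0,3],[0,0,2],[0,0,0],[0,0,0]],"yaw":[0,0,0,0,0]}'
python3 -m handwheel '{"gripper":[-1,-1,-1],"slide":[[0,0,1],[0,0,0],[0,0,0]],"yaw":[0,0,0]}'
python3 -m handwheel '{"gripper":[-1,-1,-1],"slide":[[0,0,1],[0,0,0],[0,0,0]],"yaw":[0,0,0]}'
python3 -m handwheel '{"gripper":[-1,-1,-1],"slide":[[0,0,0.5],[0,0,0],[0,0,0]],"yaw":[0,0,0]}'
```

```text
time: 22.8
ee_pos: [0.5982, 0.2823, 0.0298]
tcp_rot: [180.0, 0.0, -177.3]
wrist_force: [-0.7, 1.0, -2.6]
opening: 0.0394
grasp_force: 41.6
time: 23.05
ee_pos: [0.5983, 0.2824, 0.0295]
tcp_rot: [180.0, 0.0, -177.3]
wrist_force: [-2.1, -1.6, 4.2]
opening: 0.0396
grasp_force: 42.3
time: 23.3
ee_pos: [0.5983, 0.2824, 0.0295]
tcp_rot: [180.0, 0.1, -177.3]
wrist_force: [-5.1, -2.6, 10.8]
opening: 0.0391
grasp_force: 43.2
time: 23.55
ee_pos: [0.5983, 0.2824, 0.0294]
tcp_rot: [180.0, 0.1, -177.3]
wrist_force: [-7.0, -2.9, 14.0]
opening: 0.0396
grasp_force: 43.7
```

```bash
python3 -m handwheel '{"gripper":[0.2,0.4,0.6,1,1,1,1,1],"slide":[[0,0,0],[0,0,0],[0,0,0],[0,0,0],[0,0,-10],[0,0,-25],[0,0,-35],[0,0,-35]],"yaw":[0,0,0,0,0,0,0,0]}'
python3 -m handwheel '{"gripper":[1,1,1,1,1,1,1,1],"slide":[[9,-28,0],[9,-32,0],[9,-32,0],[9,-32,0],[9,-32,0],[9,-32,0],[9,-32,0],[9,-32,0]],"yaw":[0,0,0,0,0,0,0,0]}'
python3 -m handwheel '{"gripper":[1,1,1,1,1,1,1,1],"slide":[[10,-32,0],[10,-32,0],[10,-32,0],[10,-32,0],[10,-32,0],[10,-32,0],[9,-30,0],[5,-12,0]],"yaw":[0,0,0,0,0,0,0,0]}'
python3 -m handwheel '{"gripper":[1,1,1,1,1,1,1,1],"slide":[[0,0,0],[0,0,0],[0,0,0],[0,0,0],[0,0,0],[0,0,0],[0,0,0],[0,0,0]],"yaw":[0.125,0.125,0.125,0.125,0.125,0.125,0.125,0.125]}'
python3 -m handwheel '{"gripper":[1,1,1,1],"slide":[[0,0,0],[0,0,0],[0,0,0],[0,0,0]],"yaw":[0.125,0.013,0,0]}'
python3 - <<'E'
from h import *
c=snap('wrist','w5');t=np.radians(27.5);ex=np.array([np.cos(t),np.sin(t)]);ey=np.array([-ex[1],ex[0]])
for s,u in((1,1),(1,-1),(-1,-1),(-1,1)): print(proj(c,[*(np.array([.4755,-.2095])+.026*(s*ex+u*ey)),.053])/.7)
a=cv2.imread('pics/w5.png');cv2.imwrite('pics/w5x.png',cv2.resize(a,(800,600)))
E
```

```text
time: 24.22
ee_pos: [0.5976, 0.282, 0.1333]
tcp_rot: [-180.0, -0.1, -177.3]
wrist_force: [0.5, -0.5, 0.6]
opening: 0.0857
grasp_force: 0.0
time: 24.88
ee_pos: [0.5377, 0.0258, 0.1331]
tcp_rot: [-180.0, 0.0, -177.3]
wrist_force: [1.0, -0.3, 0.0]
opening: 0.0858
grasp_force: 0.0
time: 25.55
ee_pos: [0.4745, -0.2131, 0.1331]
tcp_rot: [-179.9, 0.0, -177.4]
wrist_force: [0.1, 0.9, 0.4]
opening: 0.0852
grasp_force: 0.0
time: 26.22
ee_pos: [0.4755, -0.2097, 0.1329]
tcp_rot: [180.0, 0.0, 125.1]
wrist_force: [0.3, -1.0, -0.4]
opening: 0.0852
grasp_force: 0.0
time: 26.55
ee_pos: [0.4755, -0.2099, 0.1325]
tcp_rot: [180.0, 0.0, 117.7]
wrist_force: [0.1, -0.7, 0.3]
opening: 0.0856
grasp_force: 0.0
[[470.57752652 255.08824605]]
[[466.04660723 367.7142008 ]]
[[351.00446933 367.26385893]]
[[347.61180045 254.55580705]]
```

View pics/w5x.png

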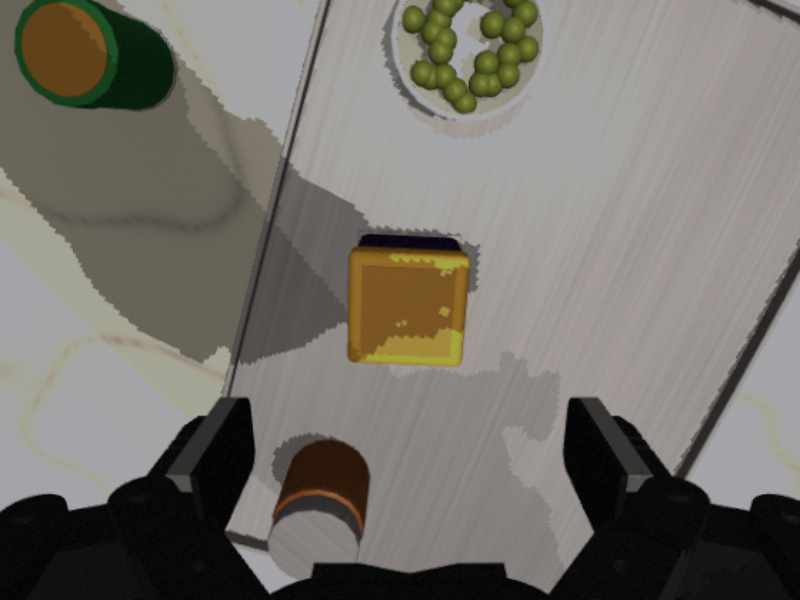

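The square lid (348,248)–(464,366) is centred between the pads and parallel to them; the jar (below, 320,510) is clear of the fingers. I'll grip it.

```bash
python3 -m handwheel '{"gripper":[1,1,1,1,1,1,1,1],"slide":[[1,0,25],[0,0,30],[0,0,25],[0,0,15],[0,0,8],[0,0,5],[0,0,0],[0,0,0]],"yaw":[0,0,0,0,0,0,0,0]}'
python3 -m handwheel '{"gripper":[-1,-1,-1,-1,-1,-1,-1,-1],"slide":[[0,0,0],[0,0,0],[0,0,0],[0,0,0],[0,0,0],[0,0,0],[0,0,0],[0,0,0]],"yaw":[0,0,0,0,0,0,0,0]}' 40
python3 -m handwheel '{"gripper":[-1,-1],"slide":[[0,0,0],[0,0,0]],"yaw":[0,0]}'
```

```text
time: 27.27
ee_pos: [0.4754, -0.2094, 0.0252]
tcp_rot: [180.0, 0.0, 117.5]
wrist_force: [0.5, -0.6, 0.2]
opening: 0.0853
grasp_force: 0.0
time: 27.93
ee_pos: [0.4755, -0.2095, 0.0255]
tcp_rot: [179.9, 0.1, 117.5]
wrist_force: [-0.7, 1.0, 5.0]
opening: 0.0515
grasp_force: 42.4
time: 28.1
ee_pos: [0.4754, -0.2095, 0.0254]
tcp_rot: [179.9, 0.1, 117.5]
wrist_force: [-0.7, 0.6, 4.3]
opening: 0.0518
grasp_force: 42.4
```

```bash
python3 -m handwheel '{"gripper":[-1,-1,-1,-1,-1,-1,-1,-1],"slide":[[0,0,-5],[0,0,-15],[0,0,-25],[0,0,-25],[0,0,-20],[0,0,-10],[0,0,-5],[0,0,0]],"yaw":[0,0,0,0,0,0.058,0.125,0.125]}'
python3 -m handwheel '{"gripper":[-1,-1,-1,-1,-1,-1,-1,-1],"slide":[[0,0,0],[0,0,0],[16,1,0],[32,2,0],[32,2,0],[32,2,0],[32,2,0],[32,2,0]],"yaw":[0.125,0,0,0,0,0,0,0]}'
python3 -m handwheel '{"gripper":[-1,-1,-1,-1,-1,-1,-1,-1],"slide":[[32,2,0],[32,2,0],[32,2,0],[32,2,0],[32,2,0],[32,2,0],[32,1,0],[32,1,0]],"yaw":[0,0,0,0,0,0,0,0]}'
python3 -m handwheel '{"gripper":[-1,-1,-1,-1,-1,-1],"slide":[[32,0,0],[21,0,0],[0,0,0],[0,0,0],[0,0,0],[0,0,0]],"yaw":[0,0,0,0,0,0]}'
```

```text
time: 28.77
ee_pos: [0.4754, -0.2094, 0.1311]
tcp_rot: [179.9, 0.1, 99.5]
wrist_force: [1.1, -0.5, -3.2]
opening: 0.0513
grasp_force: 42.0
time: 29.43
ee_pos: [0.4772, -0.0315, 0.1293]
tcp_rot: [-180.0, -0.0, 93.0]
wrist_force: [0.5, 0.1, -1.5]
opening: 0.052
grasp_force: 42.1
time: 30.1
ee_pos: [0.4791, 0.2251, 0.1293]
tcp_rot: [-180.0, 0.0, 93.0]
wrist_force: [1.1, 0.1, -2.5]
opening: 0.0516
grasp_force: 42.1
time: 30.6
ee_pos: [0.4771, 0.2756, 0.1293]
tcp_rot: [-180.0, 0.0, 92.7]
wrist_force: [-0.0, -0.8, -2.7]
opening: 0.0514
grasp_force: 42.1
```

```bash
python3 -m handwheel '{"gripper":[-1,-1,-1,-1,-1,-1,-1,-1],"slide":[[0,0,20],[0,1,25],[0,0,22],[0,0,13],[0,0,9],[0,0,5],[0,0,0],[0,0,0]],"yaw":[0,0,0,0,0,0,0,0]}'
python3 -m handwheel '{"gripper":[-1,-1,-1,-1,-1],"slide":[[0,0,1],[0,0,1],[0,0,1],[0,0,0],[0,0,0]],"yaw":[0,0,0,0,0]}'
python3 -m handwheel '{"gripper":[-1,-1,-1],"slide":[[0,0,1],[0,0,0],[0,0,0]],"yaw":[0,0,0]}'
python3 -m handwheel '{"gripper":[-1,-1,-1],"slide":[[0,0,1],[0,0,0],[0,0,0]],"yaw":[0,0,0]}'
```

```text
time: 31.27
ee_pos: [0.4785, 0.2766, 0.0362]
tcp_rot: [179.9, -0.0, 92.7]
wrist_force: [0.6, -0.1, -2.5]
opening: 0.0514
grasp_force: 42.1
time: 31.68
ee_pos: [0.4781, 0.2766, 0.0324]
tcp_rot: [180.0, -0.0, 92.7]
wrist_force: [0.1, 0.2, -1.9]
opening: 0.0516
grasp_force: 42.1
time: 31.93
ee_pos: [0.478, 0.2765, 0.0312]
tcp_rot: [-180.0, 0.0, 92.7]
wrist_force: [0.5, 0.3, -2.5]
opening: 0.0515
grasp_force: 42.1
time: 32.18
ee_pos: [0.4782, 0.2766, 0.0305]
tcp_rot: [180.0, -0.0, 92.7]
wrist_force: [-0.6, 0.6, 0.0]
opening: 0.0514
grasp_force: 42.3
```

```bash
python3 -m handwheel '{"gripper":[-1,-1,-1],"slide":[[0,0,1],[0,0,0],[0,0,0]],"yaw":[0,0,0]}'
python3 -m handwheel '{"gripper":[0.3,0.5,0.7,0.7,0.7,0.7,0.7,0.7],"slide":[[0,0,0],[0,0,0],[0,0,0],[0,0,0],[0,0,-10],[0,0,-25],[0,0,-35],[0,0,-35]],"yaw":[0,0,0,0,0,0,0,0]}'
python3 -m handwheel '{"gripper":[1,1,1,1,1,1,1,1],"slide":[[-20,0,-10],[-30,0,-10],[-40,0,-10],[-40,0,-10],[-40,0,-10],[-40,0,-10],[-40,0,-10],[0,0,0]],"yaw":[0,0,0,0,0,0,0,0]}'
python3 -m handwheel '{"gripper":[1,1,1,1,1,1,1,1],"slide":[[-40,0,0],[-40,0,0],[-40,0,0],[-40,0,0],[0,0,0],[0,0,0],[0,0,0],[0,0,0]],"yaw":[0,0,0,0,0,0,0,0]}'
python3 - <<'E'
from h import *
snap('top','top9');snap('scene','scene9')
a=cv2.imread('pics/top9.png')[140:280,140:440];b=cv2.imread('pics/scene9.png')[100:240,240:440]
a=cv2.convertScaleAbs(cv2.resize(a,(640,299),interpolation=2),alpha=1.5);b=cv2.resize(b,(429,300),interpolation=2)
o=np.zeros((600,640,3),np.uint8);o[:299]=a;o[300:,:429]=b;cv2.imwrite('pics/end.png',o)
E
```

```text
time: 32.43
ee_pos: [0.4782, 0.2766, 0.0305]
tcp_rot: [180.0, -0.0, 92.7]
wrist_force: [-4.0, -1.5, 8.3]
opening: 0.0517
grasp_force: 43.2
time: 33.1
ee_pos: [0.4774, 0.2762, 0.1355]
tcp_rot: [-179.9, 0.0, 92.7]
wrist_force: [-0.0, 0.0, 0.7]
opening: 0.0724
grasp_force: 0.0
time: 33.77
ee_pos: [0.4903, 0.0213, 0.2073]
tcp_rot: [179.8, 0.1, 92.4]
wrist_force: [0.3, 0.9, -0.4]
opening: 0.0857
grasp_force: 0.0
time: 34.43
ee_pos: [0.4974, -0.1319, 0.2046]
tcp_rot: [180.0, -0.0, 92.8]
wrist_force: [0.3, 0.2, 0.5]
opening: 0.0854
grasp_force: 0.0
```

View pics/end.png

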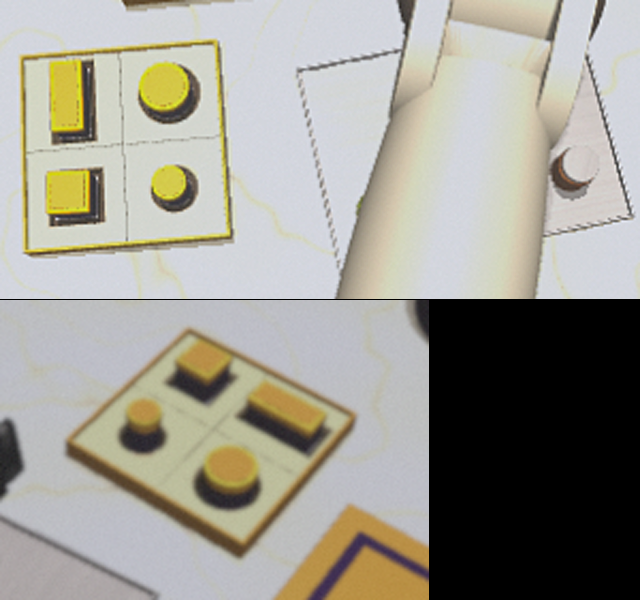

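All four tins stand upright in their wells (end.png: oblong 67,97; large 165,88; square 70,192; small 170,184). Each contacted at floor height, and the arm is clear.

```bash
python3 -c "
from h import *
print(ticket.job_done())"
```

```text
the job is handed in; nothing more can be done
None
```

All four tins were set down upright in their matching wells, the jar and dish were left untouched, and the job was handed in at about 34.5 s; the hand-in call gave no verdict back.

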